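# Fetch the candle arch from behind the jars in the attic crate

## Task

Fetch the electric candle arch from the back of the wooden crate: first clear the glass jar, the metal tea caddy and the candle lantern that stand in front of it onto the green box lid, then stand the arch upright in the empty cardboard carton, ready to be carried down. Then put the jar, the caddy and the lantern back in the crate, each upright on the very spot where it stood. Set everything down gently, without dropping it, and leave the snow globe, the tape roll and the little bulb box alone.

Things in the scene. Friction and masses are not known exactly. Their poses are not given: they have to be found in the camera images.
- arch: electric candle arch: 0.3 kg white wooden bridge with 7 candles. Base bar 36 mm deep (x), 250 long (y), 22 high; on it a half-round band 14 mm thick, 22 deep, crest over the middle centred at 108 mm; middle candle to 162 mm. Open below the crest from 75 to 97 mm. Grip the crest across its 14 mm, fingers closing along x, candle between them. Origin: centre of underside; x away from robot
- jar: round glass storage jar full of metallic baubles, flat wooden lid; 62 mm diameter up to 92 mm, lid 58 mm diameter, 116 mm high, about 0.4 kg. Origin: centre of the underside; z up. Grip the glass, for example at 80 mm above the underside.
- caddy: square plain metal tea caddy, closed box 56 x 56 x 98 mm with a low round stopper (46 mm diameter) on top, 110 mm high in all, about 0.3 kg. Its x and y axes are square to its sides, x roughly away from the robot. Origin: centre of the underside; z up.
- lantern: square candle lantern, dark steel frame, glass panes, stepped roof; foot 62 x 62 x 8 mm, body 54 x 54 up to 88 mm, eaves 58 x 58 at 88 to 94, roof and ring to 127; about 0.35 kg. x and y axes square to its sides, x roughly away from the robot; grip the body across its sides, 60 to 80 mm above the underside. Origin: centre of underside; z up
- crate: shallow slatted wooden crate (fixed), 200 mm (x) by 380 (y), sides 7 mm thick, 64 high, corner posts to 83, floor 10 thick. Jar, caddy, lantern stand in a row along y in any order, about 108 mm apart, at its x = -30 mm; the arch behind them at x = +38 mm, lengthwise along y. Origin: centre of underside; x points away from the robot, z up
- lid: green plastic box lid lying flat (fixed), left or right of the crate: the side area for the three things. 280 mm (x) by 180 (y), flat panel 10 mm high, 266 x 166 mm, inside a raised rim 7 mm wide, 14 mm high; a white catch beyond each end. Origin: centre of underside; x roughly away from the robot, z up
- carton: shallow open empty cardboard carton (fixed), on the other side of the crate from the lid: 292 mm (x) by 180 (y) by 62 high outside, walls and floor 5 mm thick, inside 282 x 170. The arch fits in lengthwise along its x. Origin: centre of underside; x roughly away from the robot, z up
- globe: snow globe, a bystander: glass ball of 64 mm diameter on a dark wooden foot of 68 mm diameter, 82 mm high, loose on the table between robot and crate. Origin: centre of the underside.
- tape: roll of orange packing tape lying flat, a bystander: 96 mm outside, 70 mm inside diameter, 48 mm high, loose on the table between robot and crate. Origin: centre of the underside.
- bulbbox: little cardboard box for a spare bulb, a bystander: 26 x 26 x 44 mm, loose in the crate's back right corner, beside the end of the arch (about 20 to 45 mm off it). Origin: centre of the underside.

How it is judged:
By the outcome, as a careful person would: the job done as asked, in the order asked, and still so for the second after the job is handed in, with the robot touching nothing.
It also fails if it takes over 146 s, if anything falls off the work surface, if the arm or the gripper's body presses on something with over 40 N, if the wrist force passes 120 N, or if a joint passes its speed limit or range.

## Robot

A 7-joint arm with a two-finger parallel gripper is mounted at the origin on the work surface. World frame = base frame: x ahead of the robot, y to its left, z up, the work surface at z = 0. Lengths are in m, angles in rad, forces in N, time in s.
With the tool pointing down it reaches from about 0.35 to 0.9 m from the base axis. Payload 8.1 kg.
Tool frame: the origin (TCP) lies where the fingers leave the gripper's body, on its centre line; the fingertips stand 66 mm ahead of it and the grasp point (between the pads) lies 47 mm ahead of it; z points along the fingers, y is the line along which they close (so a half turn about z gives the same grasp; the last joint's range is limited). The gripper opens to 92 mm and grips with 3 to 60 N. Pads are 19 mm wide; open, the fingers measure 130 mm over their backs; the gripper's body (75 mm by 190 mm) begins 47 mm behind the grasp point.
Start: joints at [1.019, 0.434, 0.025, 1.573, -0.012, 1.134, -0.075], TCP at [0.271, -0.563, 0.292] pointing down, gripper open.
Joint ranges: [-2.62, 2.62], [-0.44, 2.09], [-1.27, 1.32], [0.08, 2.57], [-1.32, 4.46], [0.12, 2], [-2.74, 2.74]. Speed limits (rad/s): [2.22, 2.22, 3.01, 3.01, 3.14, 3.14, 3.14].

## Interface

Orientations are given as a rotation vector (axis times angle).
In Python, from cell import arm gives the robot as it stands.
- The arm moves only by the tool send_rows, never from a script. Its argument "motion" is text: rows parted by semicolons, each of 7 numbers parted by spaces: the closure, from 0 (fully open) to 1 (shut), then the shift along the world's x, y, z in m, then the turn, a rotation vector about the world's x, y, z in degrees. A call has 1 to 5 rows; each row shifts and turns the commanded pose from where the row before left it; what a row does not reach is not made up. A row lasts 1/8 s, in which the tool goes at most 62.5 mm and 10.7 degrees, less where a joint would pass 70% of its speed; a pose out of reach is approached as far as the arm can. A call is refused whole if a number of a shift passes 0.0625 or a number of a turn 10.7, either way. A call with a gripper value outside its range is refused whole. The fingers move at their own pace and stop on an object; "force" is the grip in N (left out, the last holds). Time passes only in rows, so rows that do not move let the fingers close. It gives the time, the measured TCP pose, the force, the opening and the grip force at its end, in the units of the state.
- arm.observe(): the state, without advancing time (a new reading comes with each control period).
- arm.get_image(name): name is "side" or "top"; returns (picture, depth): 480x640x3 uint8, blue, green, red; 480x640 float32, m along the optical axis (not along the pixel's ray), 0 where there is no reading.
- arm.camera_model(name): a dict with "fx", "fy", "cx", "cy" (pixels), "view" (4x4, takes a point from world to camera coordinates). Camera axes: x right, y down, z forward; pixel columns grow to the right and rows downward; lengths in m; the calibration is good to about 2 mm. A picture is of the moment at which its call begins. camera_model takes no time and is no camera call.
- arm.sign_off(): hands the job in; it is judged then, once.
The state is a dict: "clock": time; "joints": joint angles; "dq": joint speeds; "joint_efforts": joint torques, N m; "position": TCP position; "ee_rot": TCP orientation; "force": force on the tool from outside, world axes, zero at the start; "ft_torque": the same for the moment, N m; "width": opening from 0.0 (shut) to 1.0 (fully open); "gripper_force": force on a finger pad.
Only numpy, scipy, OpenCV 4.12 (cv2) and the standard library are available. Lean on these libraries where they do the work, as an engineer would, in place of code of your own. Each camera call takes 0.05 s, during which the arm holds its last target. There are 200 camera calls.

## Working session

There is one attempt and no reset: what is moved stays moved. The work goes in short steps, Python scripts to look and compute and a tool call to move; the robot and the scene stay as the last step left them, time stands still between calls to the robot, and variables do not carry over. Pictures are saved under pics/ and viewed, at most 14 in all, crops included, and the job is handed in when it is done.

Besides the shell and the picture viewer there is one more tool, called after "Request:" by a JSON object that holds its "api" and its "payload", one argument or row to a line. send_rows: Moves the arm, as the interface text tells. Its arguments: {"type":"object","properties":{"motion":{"type":"string"},"force":{"type":"number"}},"required":["motion"]}

```bash
ls; mkdir -p pics
python3 - <<'E'
from cell import arm
import cv2,numpy as np
s=arm.observe();print({k:np.round(v,3) if not isinstance(v,dict) else v for k,v in s.items()})
for n in("top","side"):
    p,d=arm.get_image(n);cv2.imwrite(f"pics/{n}0.png",p);np.save(f"pics/{n}0.npy",d)
    m=arm.camera_model(n);print(n,{k:np.round(v,3) for k,v in m.items()})
E
```

```text
pics
{'clock': np.float64(0.0), 'joints': array([ 1.019,  0.435,  0.025,  1.574, -0.012,  1.134, -0.075]), 'dq': array([ 0.001,  0.001,  0.001,  0.   , -0.001, -0.001,  0.   ]), 'joint_efforts': array([ 0.0000e+00, -6.6786e+01,  9.8400e-01, -3.1446e+01, -6.1000e-02,
        4.3000e-02,  0.0000e+00]), 'position': array([ 0.271, -0.563,  0.291]), 'ee_rot': array([-3.061e+00, -6.990e-01,  1.000e-03]), 'force': array([ 0.121,  0.921, -0.384]), 'ft_torque': array([ 0.011,  0.001, -0.025]), 'gripper_force': np.float64(0.0), 'width': np.float64(0.997)}
top {'fx': np.float64(530.324), 'fy': np.float64(530.324), 'cx': np.float64(316.5), 'cy': np.float64(233.909), 'view': array([[ 0.048, -0.999, -0.001, -0.022],
       [-0.977, -0.046, -0.207,  0.524],
       [ 0.206,  0.011, -0.978,  0.92 ],
       [ 0.   ,  0.   ,  0.   ,  1.   ]])}
side {'fx': np.float64(433.588), 'fy': np.float64(433.588), 'cx': np.float64(317.453), 'cy': np.float64(239.479), 'view': array([[ 0.955, -0.297,  0.002, -0.478],
       [-0.19 , -0.615, -0.765,  0.116],
       [ 0.229,  0.73 , -0.644,  0.688],
       [ 0.   ,  0.   ,  0.   ,  1.   ]])}
```

View pics/top0.png

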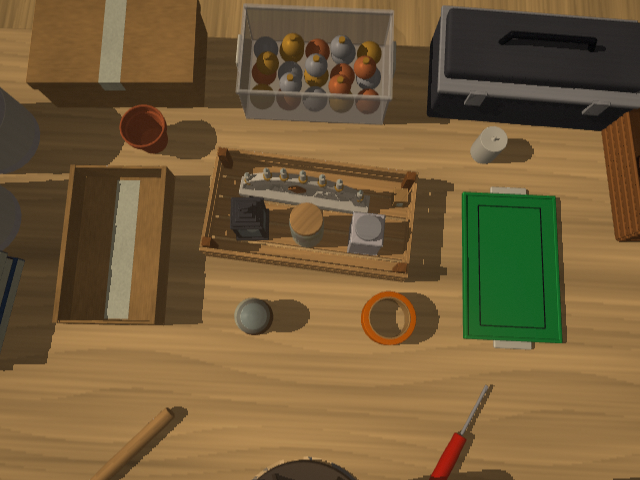

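View pics/side0.png

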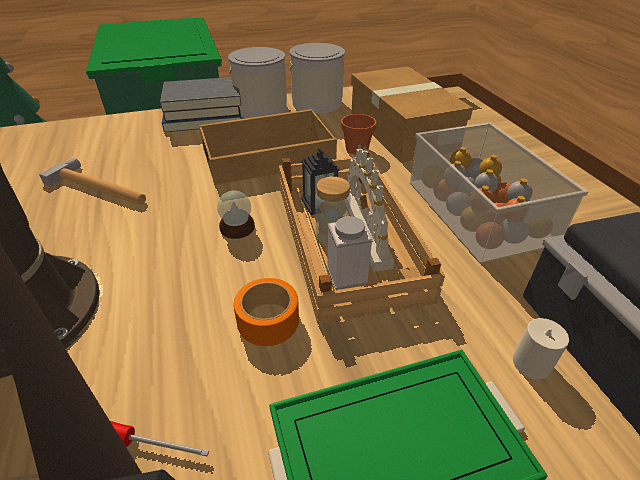

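The top view shows the lantern at about (248,218), the jar at (306,222) and the caddy at (367,230). The arch runs from (245,185) to (365,205), the bulb box is near (398,197), the carton is on the left and the lid on the right. The side view shows the caddy nearest the camera, then the jar, then the lantern.

```bash
cat > h.py <<'E'
import numpy as np,cv2
from cell import arm
from scipy.spatial.transform import Rotation as R
def cloud(n,d):
    m=arm.camera_model(n);v,u=np.mgrid[:480,:640]
    P=np.stack([(u-m['cx'])/m['fx']*d,(v-m['cy'])/m['fy']*d,d],-1)
    V=np.array(m['view']);return (P-V[:3,3])@V[:3,:3]
def ray(n,uv,z):
    m=arm.camera_model(n);V=np.array(m['view']);uv=np.atleast_2d(uv).astype(float)
    D=np.c_[(uv[:,0]-m['cx'])/m['fx'],(uv[:,1]-m['cy'])/m['fy'],np.ones(len(uv))]@V[:3,:3]
    C=-V[:3,:3].T@V[:3,3];return C+D*((z-C[2])/D[:,2])[:,None]
def rect(pts):
    (c,s,a)=cv2.minAreaRect((np.asarray(pts)[:,:2]*1000).astype(np.float32)); return np.round(c,1),np.round(s,1),round(a,1)
E
python3 - <<'E'
from h import *
p=cv2.imread('pics/top0.png');d=np.load('pics/top0.npy');X=cloud('top',d)
hsv=cv2.cvtColor(p,cv2.COLOR_BGR2HSV)
g=(hsv[...,0]>45)&(hsv[...,0]<75)&(hsv[...,1]>150)&(hsv[...,2]>60)
def big(m):
    n,l,s,_=cv2.connectedComponentsWithStats(m.astype(np.uint8));return l==1+np.argmax(s[1:,4])
g=big(g);v,u=np.nonzero(g);print('lid',rect(ray('top',np.c_[u,v],.014)),np.median(X[g][:,2]))
z=X[...,2]
def box(u0,v0,u1,v1):
    b=np.zeros(z.shape,bool);b[v0:v1,u0:u1]=1;return b
c=box(45,155,180,335)&(z>.05)&(z<.075);print('carton',rect(X[c]))
for n,b in dict(caddy=(345,205,390,258),jar=(285,195,330,250),lant=(228,190,275,245)).items():
    m=box(*b)
    for lo,hi in((.085,.1),(.1,.112),(.112,.122),(.122,.14)):
        q=m&(z>lo)&(z<=hi)
        if q.sum()>8: print(n,lo,hi,q.sum(),rect(X[q]),np.round(np.median(X[q],0),3))
cr=box(195,140,425,285)
q=cr&(z>.073)&(z<.09)&(hsv[...,2]<130)
n,l,s,ce=cv2.connectedComponentsWithStats(q.astype(np.uint8))
for i in range(1,n):
    if s[i,4]>15: print('post',s[i],ce[i].round(1),rect(X[l==i]))
q=cr&(z>.05)&(z<.071);print('crate',rect(X[q]))
for lo,hi in((.10,.135),(.135,.18),(.04,.058)):
    q=box(225,160,412,212)&(z>lo)&(z<hi)&(hsv[...,1]<90);print('arch',lo,q.sum(),rect(X[q]))
for n,b in dict(tape=(355,285,420,350),globe=(230,290,280,340)).items():
    q=box(*b)&(z>.03);print(n,rect(X[q]))
im=cv2.resize(p[140:290,195:425],None,fx=3.4,fy=3.4,interpolation=cv2.INTER_CUBIC);cv2.imwrite('pics/c1.png',im)
s=arm.observe();print(R.from_rotvec(s['ee_rot']).as_matrix().round(3))
E
```

```text
lid (array([ 490.2, -365.4]), array([279.2, 181.2]), 0.0) 0.011017795196495454
carton (array([491.4, 375.5]), array([293.8, 183.5]), 1.9)
caddy 0.085 0.1 48 (array([499.9, -83.7]), array([53.5,  1.7]), 85.9) [ 0.5   -0.085  0.093]
caddy 0.1 0.112 505 (array([528. , -85.8]), array([57.7, 58.8]), 86.4) [ 0.518 -0.081  0.108]
caddy 0.112 0.122 439 (array([526.9, -84.4]), array([49.8, 51.1]), 82.9) [ 0.526 -0.085  0.12 ]
caddy 0.122 0.14 126 (array([527. , -85.1]), array([40.6, 41.1]), 3.6) [ 0.53  -0.086  0.123]
jar 0.085 0.1 56 (array([518.2,  21.6]), array([24.8, 60.2]), 1.2) [0.51  0.019 0.093]
jar 0.1 0.112 107 (array([524.,  21.]), array([35.4, 59.8]), 4.1) [0.514 0.02  0.104]
jar 0.112 0.122 39 (array([529.7,  22. ]), array([46.2, 49.1]), 33.6) [0.513 0.018 0.116]
jar 0.122 0.14 853 (array([536.7,  21.5]), array([56.7, 54.9]), 2.7) [0.536 0.022 0.126]
lant 0.085 0.1 9 (array([519.9, 126.1]), array([ 1., 53.]), 2.3) [0.52  0.146 0.089]
lant 0.1 0.112 511 (array([546.4, 127.3]), array([57.3, 58. ]), 2.5) [0.54  0.122 0.108]
lant 0.112 0.122 385 (array([546.2, 126.9]), array([49.3, 4
[... 697 characters left out ...]
5] [206.4 241. ] (array([497. , 198.4]), array([16.4, 16.9]), 84.0)
post [350 244  31   5  53] [364.5 246.3] (array([500., -84.]), array([53. ,  1.8]), 86.6)
post [397 262  10  10  91] [401.4 266.7] (array([ 467. , -149.7]), array([15.8, 16. ]), 87.6)
crate (array([567.1,  17. ]), array([380.7, 201.9]), 85.1)
arch 0.1 1108 (array([577.5,  40.9]), array([229.8,  80.4]), 87.3)
arch 0.135 232 (array([596.2,  55.8]), array([ 58.3, 179.1]), 17.3)
arch 0.04 218 (array([594.7,  -3.9]), array([ 49.3, 298.2]), 2.7)
tape (array([376.5, -92.6]), array([ 94.2, 177.3]), 4.1)
globe (array([344. ,  73.3]), array([154.9,  62.7]), 53.5)
[[ 0.901  0.434 -0.001]
 [ 0.434 -0.901  0.001]
 [-0.    -0.001 -1.   ]]
```

View pics/c1.png

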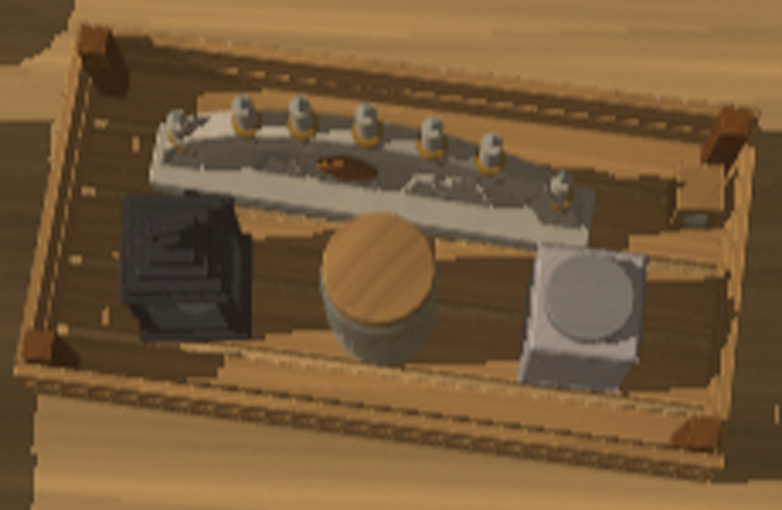

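The crate centre is (0.567, 0.017) with a yaw of about -5°. The caddy is at (0.527,-0.085), the jar at (0.5365,0.0215) and the lantern at (0.5465,0.127). The crop shows the row clear for grips along y, with the arch behind it and the bulb box at its right end. I'll take the caddy first.

Request:
{"api": "send_rows", "payload": {
  "motion": "0 0.0256 0.0478 -0.004 0 0 -2.93;0 0.0256 0.0478 -0.004 0 0 -2.93;0 0.0256 0.0478 -0.004 0 0 -2.93;0 0.0256 0.0478 -0.004 0 0 -2.93;0 0.0256 0.0478 -0.004 0 0 -2.93",
  "force": 25
}}

```text
clock: 0.72
position: [0.3996, -0.3224, 0.272]
ee_rot: [-3.127, -0.3, 0.0]
force: [1.0, 0.1, 1.0]
width: 1.0
gripper_force: 0.0
```

Request:
{"api": "send_rows", "payload": {
  "motion": "0 0.0256 0.0478 -0.004 0 0 -2.93;0 0.0256 0.0478 -0.004 0 0 -2.93;0 0.0256 0.0478 -0.004 0 0 -2.93;0 0.0256 0.0478 -0.004 0 0 -2.93;0 0.0256 0.0478 -0.004 0 0 -2.93"
}}

```text
clock: 1.35
position: [0.5276, -0.0836, 0.2519]
ee_rot: [3.14, -0.101, -0.001]
force: [0.8, -0.8, -0.3]
width: 1.001
gripper_force: 0.0
```

Request:
{"api": "send_rows", "payload": {
  "motion": "0 0 0 0 0 0 0"
}}

```text
clock: 1.48
position: [0.5285, -0.08, 0.2517]
ee_rot: [-3.138, 0.087, 0.0]
force: [-0.6, 0.2, -0.3]
width: 1.003
gripper_force: 0.0
```

Request:
{"api": "send_rows", "payload": {
  "motion": "0 0 0 -0.0001 0 0 0;0 0 0 0 0 0 0"
}}

```text
clock: 1.72
position: [0.5265, -0.0867, 0.2521]
ee_rot: [3.139, -0.102, -0.001]
force: [0.3, -0.4, -0.2]
width: 1.001
gripper_force: 0.0
```

Request:
{"api": "send_rows", "payload": {
  "motion": "0 0 0 -0.035 0 0 0;0 0 0 -0.035 0 0 0;0 0 0 -0.025 0 0 0;0 0 0 -0.0135 0 0 0;0 0 0 -0.006 0 0 0"
}}

```text
clock: 2.35
position: [0.527, -0.0859, 0.1374]
ee_rot: [3.14, -0.1, -0.001]
force: [0.2, 0.1, -1.0]
width: 1.0
gripper_force: 0.0
```

Request:
{"api": "send_rows", "payload": {
  "motion": "0 0 0 0 0 0 0;1 0 0 0 0 0 0;1 0 0 0 0 0 0;1 0 0 0 0 0 0;1 0 0 0 0 0 0"
}}

```text
clock: 2.98
position: [0.5273, -0.0852, 0.1378]
ee_rot: [3.14, -0.098, 0.001]
force: [-0.7, -1.2, 1.5]
width: 0.614
gripper_force: 1.2
```

Request:
{"api": "send_rows", "payload": {
  "motion": "1 0 0 0 0 0 0;1 0 0 0 0 0 0;1 0 0 0 0 0 0"
}}

```text
clock: 3.35
position: [0.5273, -0.0853, 0.1378]
ee_rot: [3.14, -0.099, 0.0]
force: [-0.3, -1.9, 3.5]
width: 0.607
gripper_force: 24.9
```

Request:
{"api": "send_rows", "payload": {
  "motion": "1 0 0 0.01 0 0 0;1 0 0 0.02 0 0 0;1 0 0 0.03 0 0 0;1 0 0 0.025 0 0 0;1 0 0 0.015 0 0 0"
}}

```text
clock: 3.98
position: [0.5273, -0.0849, 0.2391]
ee_rot: [-3.14, 0.098, -0.002]
force: [0.0, -0.5, -2.0]
width: 0.614
gripper_force: 24.9
```

Request:
{"api": "send_rows", "payload": {
  "motion": "1 -0.007 -0.015 0 0 0 0;1 -0.014 -0.030 0 0 0 0;1 -0.015 -0.035 0 0 0 0;1 -0.016 -0.035 0 0 0 0;1 -0.016 -0.035 0 0 0 0"
}}

```text
clock: 4.6
position: [0.457, -0.237, 0.2364]
ee_rot: [-3.14, 0.1, 0.004]
force: [0.3, -0.2, -2.8]
width: 0.613
gripper_force: 24.9
```

Request:
{"api": "send_rows", "payload": {
  "motion": "1 -0.016 -0.035 0 0 0 0;1 -0.016 -0.035 0 0 0 0;1 -0.014 -0.030 0 0 0 0;1 -0.009 -0.020 0 0 0 0;1 -0.004 -0.010 0 0 0 0"
}}

```text
clock: 5.22
position: [0.3979, -0.3666, 0.2364]
ee_rot: [-3.139, 0.103, 0.004]
force: [0.6, -0.3, -1.8]
width: 0.61
gripper_force: 24.9
```

Request:
{"api": "send_rows", "payload": {
  "motion": "1 0 0 0 0 0 0;1 0 0 -0.03 0 0 0;1 0 0 -0.03 0 0 0;1 0 0 -0.02 0 0 0;1 0 0 -0.01 0 0 0"
}}

```text
clock: 5.85
position: [0.4003, -0.3636, 0.1464]
ee_rot: [-3.139, 0.096, 0.002]
force: [1.4, -0.7, -2.2]
width: 0.612
gripper_force: 24.9
```

Request:
{"api": "send_rows", "payload": {
  "motion": "1 0 0 -0.005 0 0 0;1 0 0 -0.002 0 0 0;1 0 0 -0.001 0 0 0;1 0 0 -0.001 0 0 0;1 0 0 0 0 0 0"
}}

```text
clock: 6.48
position: [0.4002, -0.3652, 0.1388]
ee_rot: [3.14, -0.099, 0.0]
force: [0.4, 0.3, -2.6]
width: 0.607
gripper_force: 24.9
```

Request:
{"api": "send_rows", "payload": {
  "motion": "1 0 0 -0.0005 0 0 0;1 0 0 0 0 0 0;1 0 0 -0.0005 0 0 0;1 0 0 0 0 0 0"
}}

```text
clock: 6.98
position: [0.4002, -0.3652, 0.1378]
ee_rot: [3.14, -0.099, 0.0]
force: [-0.4, 0.1, 1.3]
width: 0.608
gripper_force: 24.9
```

Request:
{"api": "send_rows", "payload": {
  "motion": "1 0 0 -0.0003 0 0 0;1 0 0 0 0 0 0"
}}

```text
clock: 7.22
position: [0.4003, -0.3652, 0.1377]
ee_rot: [3.14, -0.098, 0.001]
force: [-1.2, 1.0, 5.6]
width: 0.611
gripper_force: 24.9
```

Request:
{"api": "send_rows", "payload": {
  "motion": "0 0 0 0 0 0 0;0 0 0 0 0 0 0;0 0 0 0.015 0 0 0;0 0 0 0.04 0 0 0;0 0 0 0.06 0 0 0"
}}

```text
clock: 7.85
position: [0.3995, -0.3646, 0.2533]
ee_rot: [-3.139, 0.098, 0.004]
force: [0.6, -0.6, 0.1]
width: 0.996
gripper_force: 0.0
```

Request:
{"api": "send_rows", "payload": {
  "motion": "0 0.015 0.043 0 0 0 0;0 0.015 0.043 0 0 0 0;0 0.015 0.043 0 0 0 0;0 0.015 0.043 0 0 0 0;0 0.015 0.043 0 0 0 0"
}}

```text
clock: 8.48
position: [0.4756, -0.1488, 0.2535]
ee_rot: [3.14, -0.099, 0.002]
force: [0.7, 0.7, -0.1]
width: 1.003
gripper_force: 0.0
```

Request:
{"api": "send_rows", "payload": {
  "motion": "0 0.015 0.043 0 0 0 0;0 0.015 0.043 0 0 0 0;0 0.015 0.043 0 0 0 0;0 0.0165 0.0425 0 0 0 0;0 0 0 0 0 0 0"
}}

```text
clock: 9.1
position: [0.5375, 0.0257, 0.2534]
ee_rot: [-3.138, 0.089, -0.002]
force: [-0.1, -0.2, -0.1]
width: 0.997
gripper_force: 0.0
```

Request:
{"api": "send_rows", "payload": {
  "motion": "0 0 0 -0.02 0 0 0;0 0 0 -0.035 0 0 0;0 0 0 -0.035 0 0 0;0 0 0 -0.02 0 0 0;0 0 0 -0.0047 0 0 0"
}}

```text
clock: 9.72
position: [0.536, 0.0203, 0.1371]
ee_rot: [3.139, -0.1, -0.003]
force: [0.4, -0.0, 0.1]
width: 0.996
gripper_force: 0.0
```

Request:
{"api": "send_rows", "payload": {
  "motion": "0 0 0 0 0 0 0;0 0 0 0 0 0 0"
}}

```text
clock: 9.98
position: [0.5373, 0.0212, 0.1388]
ee_rot: [-3.14, 0.099, -0.003]
force: [-0.3, 1.0, 1.1]
width: 1.0
gripper_force: 0.0
```

Request:
{"api": "send_rows", "payload": {
  "motion": "1 0 0 0 0 0 0;1 0 0 0 0 0 0;1 0 0 0 0 0 0;1 0 0 0 0 0 0;1 0 0 0 0 0 0",
  "force": 25
}}

```text
clock: 10.6
position: [0.5367, 0.0213, 0.1377]
ee_rot: [3.14, -0.099, 0.0]
force: [-0.8, -0.4, 0.8]
width: 0.668
gripper_force: 25.0
```

Request:
{"api": "send_rows", "payload": {
  "motion": "1 0 0 0 0 0 0;1 0 0 0 0 0 0"
}}

```text
clock: 10.85
position: [0.5367, 0.0213, 0.1377]
ee_rot: [3.14, -0.099, 0.0]
force: [-0.5, -1.1, 2.1]
width: 0.666
gripper_force: 25.0
```

Request:
{"api": "send_rows", "payload": {
  "motion": "1 0 0 0.01 0 0 0;1 0 0 0.02 0 0 0;1 0 0 0.03 0 0 0;1 0 0 0.025 0 0 0;1 0 0 0.015 0 0 0"
}}

```text
clock: 11.48
position: [0.5368, 0.0215, 0.2391]
ee_rot: [-3.14, 0.098, -0.002]
force: [0.0, 0.1, -3.1]
width: 0.669
gripper_force: 25.0
```

Request:
{"api": "send_rows", "payload": {
  "motion": "1 -0.002 -0.015 0 0 0 0;1 -0.004 -0.03 0 0 0 0;1 -0.005 -0.04 0 0 0 0;1 -0.005 -0.04 0 0 0 0;1 -0.005 -0.04 0 0 0 0"
}}

```text
clock: 12.1
position: [0.5142, -0.146, 0.2363]
ee_rot: [3.14, -0.1, -0.004]
force: [0.6, 0.2, -3.1]
width: 0.669
gripper_force: 25.0
```

Request:
{"api": "send_rows", "payload": {
  "motion": "1 -0.005 -0.04 0 0 0 0;1 -0.005 -0.04 0 0 0 0;1 -0.005 -0.04 0 0 0 0;1 -0.005 -0.04 0 0 0 0;1 -0.0035 -0.035 0 0 0 0"
}}

```text
clock: 12.72
position: [0.4901, -0.3411, 0.2361]
ee_rot: [-3.14, 0.101, 0.004]
force: [0.7, -0.7, -2.8]
width: 0.667
gripper_force: 25.0
```

Request:
{"api": "send_rows", "payload": {
  "motion": "1 -0.002 -0.0185 0 0 0 0;1 0 -0.008 0 0 0 0;1 0 0 0 0 0 0;1 0 0 -0.02 0 0 0;1 0 0 -0.03 0 0 0"
}}

```text
clock: 13.35
position: [0.4915, -0.3636, 0.1881]
ee_rot: [3.14, -0.095, 0.004]
force: [0.0, 0.1, -2.7]
width: 0.671
gripper_force: 25.0
```

Request:
{"api": "send_rows", "payload": {
  "motion": "1 0 0 -0.025 0 0 0;1 0 0 -0.015 0 0 0;1 0 0 -0.006 0 0 0;1 0 0 -0.003 0 0 0;1 0 0 0 0 0 0"
}}

```text
clock: 13.98
position: [0.4905, -0.3653, 0.1392]
ee_rot: [3.14, -0.098, 0.001]
force: [0.6, -0.7, -3.7]
width: 0.668
gripper_force: 25.0
```

Request:
{"api": "send_rows", "payload": {
  "motion": "1 0 0 -0.0005 0 0 0;1 0 0 0 0 0 0"
}}

```text
clock: 14.22
position: [0.4903, -0.3653, 0.1386]
ee_rot: [3.14, -0.099, 0.001]
force: [-0.0, -0.3, -3.3]
width: 0.668
gripper_force: 25.0
```

Request:
{"api": "send_rows", "payload": {
  "motion": "1 0 0 -0.0005 0 0 0;1 0 0 -0.0004 0 0 0;1 0 0 0 0 0 0;1 0 0 0 0 0 0"
}}

```text
clock: 14.72
position: [0.4903, -0.3652, 0.1377]
ee_rot: [3.14, -0.099, 0.001]
force: [-2.9, 1.2, 5.4]
width: 0.665
gripper_force: 25.0
```

Request:
{"api": "send_rows", "payload": {
  "motion": "0 0 0 0 0 0 0;0 0 0 0 0 0 0;0 0 0 0.02 0 0 0;0 0 0 0.04 0 0 0;0 0 0 0.06 0 0 0"
}}

```text
clock: 15.35
position: [0.4894, -0.3646, 0.2568]
ee_rot: [-3.138, 0.098, 0.005]
force: [1.3, -1.0, 0.6]
width: 0.999
gripper_force: 0.0
```

Request:
{"api": "send_rows", "payload": {
  "motion": "0 0.005 0.045 0 0 0 0.6;0 0.005 0.045 0 0 0 0.6;0 0.005 0.045 0 0 0 0.6;0 0.005 0.045 0 0 0 0.6;0 0.005 0.045 0 0 0 0.6"
}}

```text
clock: 15.98
position: [0.5152, -0.1387, 0.2573]
ee_rot: [3.141, -0.016, 0.001]
force: [1.1, -0.5, 0.1]
width: 1.001
gripper_force: 0.0
```

Request:
{"api": "send_rows", "payload": {
  "motion": "0 0.005 0.045 0 0 0 0.6;0 0.005 0.045 0 0 0 0.6;0 0.005 0.045 0 0 0 0.6;0 0.005 0.045 0 0 0 0.6;0 0.005 0.045 0 0 0 0.6"
}}

```text
clock: 16.6
position: [0.5403, 0.0863, 0.2572]
ee_rot: [3.141, 0.066, 0.001]
force: [0.1, -0.0, 0.0]
width: 0.999
gripper_force: 0.0
```

Request:
{"api": "send_rows", "payload": {
  "motion": "0 0.0065 0.042 0 0 0 0.3;0 0 0 0 0 0 0;0 0 0 -0.02 0 0 0;0 0 0 -0.035 0 0 0;0 0 0 -0.03 0 0 0"
}}

```text
clock: 17.23
position: [0.5466, 0.1257, 0.1712]
ee_rot: [3.14, 0.073, 0.0]
force: [-0.6, 1.2, -0.5]
width: 0.999
gripper_force: 0.0
```

Request:
{"api": "send_rows", "payload": {
  "motion": "0 0 0 -0.02 0 0 0;0 0 0 -0.01 0 0 0;0 0 0 -0.004 0 0 0;0 0 0 0 0 0 0;0 0 0 0 0 0 0"
}}

```text
clock: 17.85
position: [0.5471, 0.127, 0.139]
ee_rot: [-3.14, -0.074, -0.002]
force: [0.4, -0.5, -0.2]
width: 0.998
gripper_force: 0.0
```

Request:
{"api": "send_rows", "payload": {
  "motion": "1 0 0 0 0 0 0;1 0 0 0 0 0 0;1 0 0 0 0 0 0;1 0 0 0 0 0 0;1 0 0 0 0 0 0"
}}

```text
clock: 18.48
position: [0.5467, 0.1269, 0.1383]
ee_rot: [-3.141, -0.074, -0.0]
force: [-0.3, 0.6, 0.0]
width: 0.625
gripper_force: 25.0
```

Request:
{"api": "send_rows", "payload": {
  "motion": "1 0 0 0 0 0 0;1 0 0 0 0 0 0"
}}

```text
clock: 18.73
position: [0.5467, 0.127, 0.1383]
ee_rot: [-3.141, -0.074, -0.0]
force: [-0.4, 0.4, 0.3]
width: 0.626
gripper_force: 25.0
```

Request:
{"api": "send_rows", "payload": {
  "motion": "1 0 0 0.005 0 0 0;1 0 0 0.015 0 0 0;1 0 0 0.025 0 0 0;1 0 0 0.03 0 0 0;1 0 0 0.025 0 0 0",
  "force": 35
}}

```text
clock: 19.35
position: [0.5467, 0.1269, 0.2403]
ee_rot: [-3.14, -0.074, -0.002]
force: [0.3, 0.7, -3.0]
width: 0.626
gripper_force: 35.0
```

Request:
{"api": "send_rows", "payload": {
  "motion": "1 0 0 0 0 0 0;1 0.001 -0.01 0 0 0 0;1 0.002 -0.02 0 0 0 0;1 0.002 -0.03 0 0 0 0;1 0.002 -0.035 0 0 0 0"
}}

```text
clock: 19.98
position: [0.5529, 0.0304, 0.2368]
ee_rot: [3.14, 0.075, -0.004]
force: [0.2, -0.9, -3.3]
width: 0.624
gripper_force: 35.0
```

Request:
{"api": "send_rows", "payload": {
  "motion": "1 0.0025 -0.035 0 0 0 0;1 0.0025 -0.035 0 0 0 0;1 0.0025 -0.035 0 0 0 0;1 0.0025 -0.035 0 0 0 0;1 0.0025 -0.035 0 0 0 0"
}}

```text
clock: 20.6
position: [0.5651, -0.1451, 0.2367]
ee_rot: [-3.141, -0.073, 0.004]
force: [0.2, -0.0, -3.4]
width: 0.624
gripper_force: 35.0
```

Request:
{"api": "send_rows", "payload": {
  "motion": "1 0.0025 -0.035 0 0 0 0;1 0.0025 -0.035 0 0 0 0;1 0.0025 -0.035 0 0 0 0;1 0.0025 -0.035 0 0 0 0;1 0.0025 -0.034 0 0 0 0"
}}

```text
clock: 21.22
position: [0.5773, -0.319, 0.2363]
ee_rot: [-3.14, -0.073, 0.005]
force: [0.6, 0.5, -3.7]
width: 0.624
gripper_force: 35.0
```

Request:
{"api": "send_rows", "payload": {
  "motion": "1 0.0015 -0.025 0 0 0 0;1 0 -0.015 0 0 0 0;1 0 -0.008 0 0 0 0;1 0 0 0 0 0 0;1 0 0 0 0 0 0"
}}

```text
clock: 21.85
position: [0.5805, -0.3638, 0.2382]
ee_rot: [-3.14, -0.077, -0.0]
force: [0.3, 0.4, -3.2]
width: 0.625
gripper_force: 35.0
```

Request:
{"api": "send_rows", "payload": {
  "motion": "1 0 0 -0.02 0 0 0;1 0 0 -0.025 0 0 0;1 0 0 -0.025 0 0 0;1 0 0 -0.015 0 0 0;1 0 0 -0.008 0 0 0"
}}

```text
clock: 22.48
position: [0.5802, -0.3645, 0.1447]
ee_rot: [-3.14, -0.075, 0.001]
force: [-0.2, 1.0, -2.7]
width: 0.625
gripper_force: 35.0
```

Request:
{"api": "send_rows", "payload": {
  "motion": "1 0 0 -0.004 0 0 0;1 0 0 -0.002 0 0 0;1 0 0 0 0 0 0;1 0 0 0 0 0 0"
}}

```text
clock: 22.98
position: [0.5803, -0.3653, 0.1397]
ee_rot: [3.14, 0.074, 0.001]
force: [-0.1, -0.3, -2.6]
width: 0.627
gripper_force: 35.0
```

Pickup was at z 0.1383, so about 1.4 mm remains to the panel.

Request:
{"api": "send_rows", "payload": {
  "motion": "1 0 0 -0.0007 0 0 0;1 0 0 -0.0005 0 0 0;1 0 0 -0.0003 0 0 0;1 0 0 0 0 0 0"
}}

```text
clock: 23.48
position: [0.5803, -0.3652, 0.1383]
ee_rot: [3.14, 0.074, 0.001]
force: [-2.7, 1.0, 3.9]
width: 0.627
gripper_force: 35.0
```

Down on the panel. I release, rise clear of the scene and look at the arch.

Request:
{"api": "send_rows", "payload": {
  "motion": "0 0 0 0 0 0 0;0 0 0 0 0 0 0;0 0 0 0.02 0 0 0;0 0 0 0.04 0 0 0;0 0 0 0.06 0 0 0"
}}

```text
clock: 24.1
position: [0.5795, -0.3648, 0.2588]
ee_rot: [-3.14, -0.074, 0.003]
force: [-0.1, 0.1, 0.2]
width: 0.997
gripper_force: 0.0
```

Run:
```python
from h import *
p,d=arm.get_image('top');cv2.imwrite('pics/top1.png',p);np.save('pics/top1.npy',d);X=cloud('top',d);z=X[...,2]
ps,ds=arm.get_image('side');cv2.imwrite('pics/side1.png',ps);np.save('pics/side1.npy',ds)
hsv=cv2.cvtColor(p,cv2.COLOR_BGR2HSV)
b=np.zeros(z.shape,bool);b[160:215,232:380]=1
w=b&(hsv[...,1]<70)&(hsv[...,2]>70)
for lo,hi in((.02,.04),(.10,.132),(.134,.18)):
    q=w&(z>lo)&(z<hi);print(lo,q.sum(),rect(X[q]),np.median(X[q],0).round(4))
q=w&(z>.02)&(z<.04);P=X[q][:,:2];
for t in np.arange(-.12,.16,.03):
    k=np.abs(P[:,1]-t)<.006
    if k.sum()>2:print(round(t,2),k.sum(),(P[k,0].min()).round(4),P[k,0].max().round(4))
print('y range',P[:,1].min(),P[:,1].max())
# candle tips
for n,dd,bb in(('top',d,(160,215,232,380)),):
    q=(w&(z>.06)).astype(np.uint8)
k,l,s,c=cv2.connectedComponentsWithStats((w&(z>.138)).astype(np.uint8))
for i in range(1,k):
    if s[i,4]>4:print(c[i].round(1),s[i,4],np.median(X[l==i],0).round(4),X[l==i].max(0).round(4))
im=np.vstack([cv2.resize(p[145:225,225:415],(760,320),interpolation=cv2.INTER_CUBIC),cv2.resize(ps[130:290,260:450],(332,280),interpolation=cv2.INTER_CUBIC)[:,:].copy() if 0 else np.hstack([cv2.resize(ps[130:290,260:450],(332,280)),np.zeros((280,428,3),np.uint8)])]);cv2.imwrite('pics/c2.png',im)
```

```text
0.02 1346 (array([603.7,  31.3]), array([248.,  34.]), 83.8) [0.5967 0.0302 0.0328]
0.1 420 (array([604.4,  31.3]), array([213.3,  12.8]), 83.6) [0.6016 0.0403 0.117 ]
0.134 168 (array([603.5,  30.6]), array([133.9,   8.2]), 84.1) [0.6026 0.0308 0.1521]
-0.09 47 0.5743 0.6077
-0.06 63 0.5768 0.5975
-0.03 62 0.58 0.5974
0.0 71 0.5832 0.6155
0.03 71 0.5871 0.619
0.06 67 0.5908 0.6222
0.09 61 0.5937 0.6108
0.12 61 0.5971 0.6186
0.15 72 0.6002 0.6338
y range -0.09369096855043446 0.15557677719755453
[265.8 170.9] 23 [0.6108 0.0936 0.145 ] [0.6131 0.0969 0.1552]
[282.6 171.9] 34 [0.6065 0.0639 0.155 ] [0.6106 0.0687 0.1664]
[302.  174.8] 40 [0.6026 0.0309 0.1578] [0.606  0.0349 0.1732]
[321.3 178.2] 35 [ 0.5991 -0.0013  0.1543] [0.6038 0.0023 0.1655]
[339.  182.5] 26 [ 0.5962 -0.032   0.1435] [ 0.5992 -0.0285  0.1528]
```

View pics/c2.png

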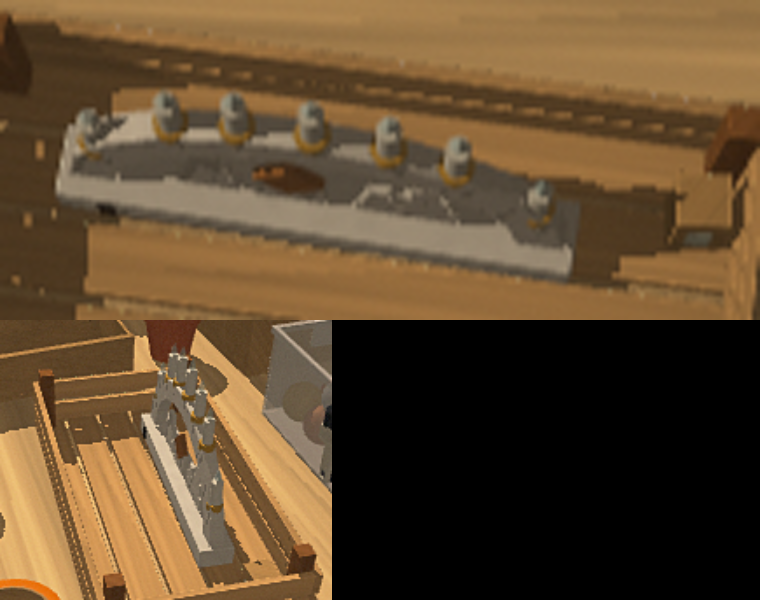

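View pics/top1.png

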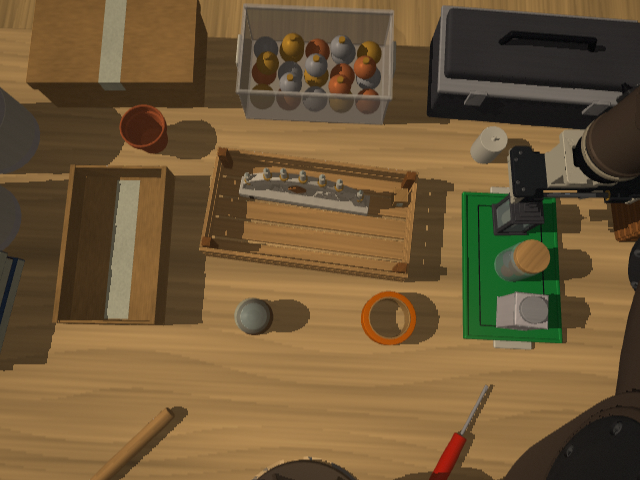

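The jar, caddy and lantern stand upright on the lid. The arch is upright in the crate, with its middle candle at (302,175), giving (0.6037, 0.031) and a yaw of -6.2°. The gripper body will lie along x, so I check the clearance behind the crate.

Run:
```python
from h import *
X=cloud('top',np.load('pics/top1.npy'))
for n,b in dict(bin=(240,0,395,125),pot=(115,100,170,155),bigbox=(30,0,205,105)).items():
    q=X[b[1]:b[3],b[0]:b[2]].reshape(-1,3);q=q[q[:,2]>.02]
    h=np.percentile(q[:,2],[50,90,99]).round(3);t=q[q[:,2]>.08]
    print(n,h,'minx all',np.percentile(q[:,0],1).round(3),'minx tall',np.percentile(t[:,0],1).round(3) if len(t) else None,'y',np.percentile(q[:,1],[1,99]).round(3))
X=cloud('side',np.load('pics/side1.npy'));m=(X[...,2]>.1)&(X[...,1]>-.2)&(X[...,1]<.2)&(X[...,0]>.64)
q=X[m];print(q.min(0),np.percentile(q[:,2],99))
```

```text
bin [0.077 0.12  0.125] minx all 0.765 minx tall 0.323 y [-0.12   0.157]
pot [0.058 0.077 0.08 ] minx all 0.67 minx tall 0.323 y [0.298 0.409]
bigbox [0.116 0.118 0.12 ] minx all 0.772 minx tall 0.772 y [0.244 0.548]
[ 0.76081071 -0.01253463  0.10002525] 0.12266617472365603
```

Request:
{"api": "send_rows", "payload": {
  "motion": "0 0.0024 0.0396 0.002 0 0 8.11;0 0.0024 0.0396 0.002 0 0 8.11;0 0.0024 0.0396 0.002 0 0 8.11;0 0.0024 0.0396 0.002 0 0 8.11;0 0.0024 0.0396 0.002 0 0 8.11"
}}

```text
clock: 24.82
position: [0.5924, -0.166, 0.2693]
ee_rot: [2.917, 1.164, 0.002]
force: [-0.1, 1.0, 0.3]
width: 1.003
gripper_force: 0.0
```

Request:
{"api": "send_rows", "payload": {
  "motion": "0 0.0024 0.0396 0.002 0 0 8.11;0 0.0024 0.0396 0.002 0 0 8.11;0 0.0024 0.0396 0.002 0 0 8.11;0 0.0024 0.0396 0.002 0 0 8.11;0 0.0024 0.0396 0.002 0 0 8.11"
}}

```text
clock: 25.45
position: [0.6045, 0.032, 0.2792]
ee_rot: [2.333, 2.102, 0.002]
force: [0.0, 0.4, 0.5]
width: 1.005
gripper_force: 0.0
```

Request:
{"api": "send_rows", "payload": {
  "motion": "0 0 0 0 0 0 0;0 0 0 0 0 0 0;0 0 0 0 0 0 0"
}}

```text
clock: 25.82
position: [0.6043, 0.0293, 0.278]
ee_rot: [2.34, 2.094, -0.0]
force: [-0.1, 0.8, -1.0]
width: 1.0
gripper_force: 0.0
```

Request:
{"api": "send_rows", "payload": {
  "motion": "0 0 0 -0.02 0 0 0;0 0 0 -0.03 0 0 0;0 0 0 -0.03 0 0 0;0 0 0 -0.016 0 0 0;0 0 0 -0.007 0 0 0"
}}

```text
clock: 26.45
position: [0.6041, 0.0302, 0.1742]
ee_rot: [-2.339, -2.097, 0.001]
force: [0.6, 0.4, 0.4]
width: 0.996
gripper_force: 0.0
```

Request:
{"api": "send_rows", "payload": {
  "motion": "0 0 0 0 0 0 0;0 0 0 0 0 0 0;0 0 0 0 0 0 0"
}}

```text
clock: 26.82
position: [0.6046, 0.031, 0.1756]
ee_rot: [2.338, 2.098, 0.002]
force: [-0.5, 0.5, 1.0]
width: 1.0
gripper_force: 0.0
```

Request:
{"api": "send_rows", "payload": {
  "motion": "0 0 0 -0.0007 0 0 0;1 0 0 0 0 0 0;1 0 0 0 0 0 0;1 0 0 0 0 0 0;1 0 0 0 0 0 0",
  "force": 25
}}

```text
clock: 27.45
position: [0.6042, 0.0309, 0.174]
ee_rot: [2.338, 2.098, -0.0]
force: [0.6, -0.1, -0.1]
width: 0.614
gripper_force: 0.0
```

Request:
{"api": "send_rows", "payload": {
  "motion": "1 0 0 0 0 0 0;1 0 0 0 0 0 0;1 0 0 0 0 0 0;1 0 0 0 0 0 0;1 0 0 0 0 0 0"
}}

```text
clock: 28.08
position: [0.6042, 0.0309, 0.174]
ee_rot: [2.338, 2.098, 0.0]
force: [-0.3, -0.3, -0.5]
width: 0.154
gripper_force: 25.0
```

Request:
{"api": "send_rows", "payload": {
  "motion": "1 0 0 0.005 0 0 0;1 0 0 0.015 0 0 0;1 0 0 0.025 0 0 0;1 0 0 0.03 0 0 0;1 0 0 0.025 0 0 0"
}}

```text
clock: 28.7
position: [0.6043, 0.0311, 0.2763]
ee_rot: [2.337, 2.098, 0.002]
force: [-0.5, -0.4, -2.3]
width: 0.154
gripper_force: 25.0
```

Request:
{"api": "send_rows", "payload": {
  "motion": "1 0 0 0.015 0 0 0;1 0 0 0.005 0 0 0;1 -0.002 0.0066 0 0 0 -1.9;1 -0.005 0.014 0 0 0 -4;1 -0.008 0.024 0 0 0 -6"
}}

```text
clock: 29.32
position: [0.5888, 0.0746, 0.2929]
ee_rot: [-2.547, -1.838, 0.003]
force: [0.4, 1.6, -2.9]
width: 0.152
gripper_force: 25.0
```

Request:
{"api": "send_rows", "payload": {
  "motion": "1 -0.01 0.03 0 0 0 -7;1 -0.01 0.03 0 0 0 -7;1 -0.01 0.03 0 0 0 -7;1 -0.01 0.03 0 0 0 -7;1 -0.01 0.03 0 0 0 -7"
}}

```text
clock: 29.95
position: [0.5384, 0.2262, 0.2931]
ee_rot: [2.982, 0.988, -0.003]
force: [0.2, -0.4, -3.0]
width: 0.154
gripper_force: 25.0
```

Request:
{"api": "send_rows", "payload": {
  "motion": "1 -0.01 0.03 0 0 0 -7;1 -0.01 0.03 0 0 0 -7;1 -0.01 0.03 0 0 0 -7;1 -0.008 0.024 0 0 0 -6;1 -0.007 0.02 0 0 0 -5"
}}

```text
clock: 30.58
position: [0.4932, 0.3603, 0.293]
ee_rot: [3.138, 0.131, -0.002]
force: [1.0, -0.3, -3.2]
width: 0.153
gripper_force: 25.0
```

Request:
{"api": "send_rows", "payload": {
  "motion": "1 -0.005 0.011 0 0 0 -2;1 -0.002 0.004 0 0 0 -1;1 0 0 0 0 0 0;1 0 0 0 0 0 0;1 0 0 0 0 0 0"
}}

```text
clock: 31.2
position: [0.4876, 0.3738, 0.294]
ee_rot: [3.141, 0.051, 0.0]
force: [1.3, 0.8, -2.7]
width: 0.15
gripper_force: 25.0
```

Request:
{"api": "send_rows", "payload": {
  "motion": "1 0.0035 0.0015 0 0 0 0;1 0 0 -0.02 0 0 0;1 0 0 -0.03 0 0 0;1 0 0 -0.03 0 0 0;1 0 0 -0.02 0 0 0"
}}

```text
clock: 31.82
position: [0.4907, 0.3756, 0.1926]
ee_rot: [3.14, 0.052, -0.001]
force: [-0.4, 0.3, -2.7]
width: 0.149
gripper_force: 25.0
```

Request:
{"api": "send_rows", "payload": {
  "motion": "1 0 0 -0.012 0 0 0;1 0 0 -0.006 0 0 0;1 0 0 -0.003 0 0 0;1 0 0 -0.002 0 0 0;1 0 0 0 0 0 0"
}}

```text
clock: 32.45
position: [0.4908, 0.3761, 0.1714]
ee_rot: [-3.141, -0.052, -0.001]
force: [0.3, 0.2, -3.5]
width: 0.151
gripper_force: 25.0
```

Request:
{"api": "send_rows", "payload": {
  "motion": "1 0 0 0 0 0 0;1 0 0 -0.0005 0 0 0;1 0 0 0 0 0 0"
}}

```text
clock: 32.83
position: [0.4907, 0.376, 0.1706]
ee_rot: [3.141, 0.052, 0.0]
force: [0.8, -0.3, -3.6]
width: 0.148
gripper_force: 25.0
```

Request:
{"api": "send_rows", "payload": {
  "motion": "1 0 0 -0.0006 0 0 0;1 0 0 -0.0004 0 0 0;1 0 0 -0.0003 0 0 0;1 0 0 0 0 0 0"
}}

```text
clock: 33.33
position: [0.4906, 0.376, 0.1692]
ee_rot: [3.141, 0.052, -0.0]
force: [-0.1, 0.6, -3.0]
width: 0.152
gripper_force: 25.0
```

Request:
{"api": "send_rows", "payload": {
  "motion": "1 0 0 -0.0003 0 0 0;1 0 0 0 0 0 0"
}}

```text
clock: 33.58
position: [0.4907, 0.376, 0.169]
ee_rot: [3.141, 0.052, 0.0]
force: [-0.2, 0.0, -0.8]
width: 0.153
gripper_force: 25.0
```

Request:
{"api": "send_rows", "payload": {
  "motion": "1 0 0 -0.0003 0 0 0;0.5 0 0 0 0 0 0;0.3 0 0 0 0 0 0;0 0 0 0 0 0 0;0 0 0 0 0 0 0"
}}

```text
clock: 34.2
position: [0.4907, 0.376, 0.1687]
ee_rot: [-3.141, -0.052, -0.0]
force: [0.3, -0.3, 0.5]
width: 0.536
gripper_force: 0.0
```

Request:
{"api": "send_rows", "payload": {
  "motion": "0 0 0 0 0 0 0;0 0 0 0.015 0 0 0;0 0 0 0.03 0 0 0;0 0 0 0.035 0 0 0;0 0 0 0.025 0 0 0"
}}

```text
clock: 34.83
position: [0.4909, 0.3764, 0.2765]
ee_rot: [-3.14, -0.052, -0.003]
force: [0.8, -0.6, -0.1]
width: 0.997
gripper_force: 0.0
```

Run:
```python
from h import *
s=arm.observe();print(s['position'],s['width'])
p,d=arm.get_image('side');q,dt=arm.get_image('top');cv2.imwrite('pics/side2.png',p);np.save('pics/top2.npy',dt);cv2.imwrite('pics/top2.png',q)
X=cloud('side',d);w=(cv2.cvtColor(p,cv2.COLOR_BGR2HSV)[...,1]<70)&(X[...,1]>.28)&(X[...,1]<.47)&(X[...,0]>.33)&(X[...,0]<.65)&(X[...,2]>.07)&(X[...,2]<.175)
print(rect(X[w]),X[w][:,2].max())
```

```text
[0.49091803 0.37636635 0.27653247] 0.9974720180079951
(array([488.4, 372.9]), array([213.6,  19.3]), 1.5) 0.16476441121535315
```

View pics/side2.png

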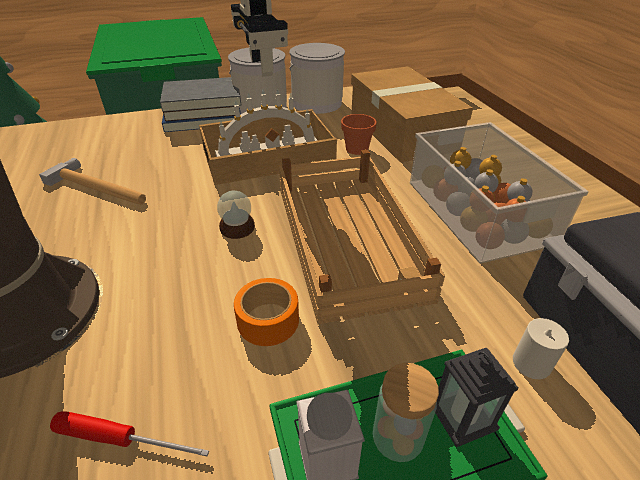

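The side view shows the arch upright in the carton at about (268,130), and the three things upright on the lid at (330,430), (405,415) and (478,395). Next I return the lantern.

Request:
{"api": "send_rows", "payload": {
  "motion": "0 0.006 -0.0494 0 0 0 0.1;0 0.006 -0.0494 0 0 0 0.1;0 0.006 -0.0494 0 0 0 0.1;0 0.006 -0.0494 0 0 0 0.1;0 0.006 -0.0494 0 0 0 0.1"
}}

```text
clock: 35.55
position: [0.5205, 0.1273, 0.2736]
ee_rot: [3.141, 0.066, -0.0]
force: [0.3, -0.1, -0.5]
width: 1.003
gripper_force: 0.0
```

Request:
{"api": "send_rows", "payload": {
  "motion": "0 0.006 -0.0494 0 0 0 0.1;0 0.006 -0.0494 0 0 0 0.1;0 0.006 -0.0494 0 0 0 0.1;0 0.006 -0.0494 0 0 0 0;0 0.006 -0.0494 0 0 0 0"
}}

```text
clock: 36.17
position: [0.5505, -0.1196, 0.2736]
ee_rot: [-3.141, -0.075, 0.0]
force: [0.7, 1.1, -0.3]
width: 1.002
gripper_force: 0.0
```

Request:
{"api": "send_rows", "payload": {
  "motion": "0 0.006 -0.0494 0 0 0 0;0 0.006 -0.0494 0 0 0 0;0 0.006 -0.0494 0 0 0 0;0 0.006 -0.0494 0 0 0 0;0 0.0056 -0.0496 0 0 0 0"
}}

```text
clock: 36.8
position: [0.5802, -0.3666, 0.2734]
ee_rot: [-3.14, -0.075, 0.0]
force: [-0.3, -0.8, -0.1]
width: 1.001
gripper_force: 0.0
```

Request:
{"api": "send_rows", "payload": {
  "motion": "0 0 0 0 0 0 0;0 0 0 0 0 0 0;0 0 0 0 0 0 0;0 0 0 0 0 0 0"
}}

```text
clock: 37.3
position: [0.5806, -0.3639, 0.2739]
ee_rot: [-3.14, -0.077, -0.0]
force: [0.5, 0.5, -0.2]
width: 1.001
gripper_force: 0.0
```

Request:
{"api": "send_rows", "payload": {
  "motion": "0 0 0 -0.03 0 0 0;0 0 0 -0.04 0 0 0;0 0 0 -0.035 0 0 0;0 0 0 -0.02 0 0 0;0 0 0 -0.009 0 0 0"
}}

```text
clock: 37.92
position: [0.5803, -0.3648, 0.139]
ee_rot: [-3.14, -0.075, 0.001]
force: [0.3, 0.6, 0.4]
width: 1.001
gripper_force: 0.0
```

Request:
{"api": "send_rows", "payload": {
  "motion": "0 0 0 -0.0012 0 0 0;0 0 0 0 0 0 0;0 0 0 0 0 0 0"
}}

```text
clock: 38.3
position: [0.5807, -0.3655, 0.1396]
ee_rot: [3.14, 0.074, 0.002]
force: [-0.6, -0.3, -0.8]
width: 0.997
gripper_force: 0.0
```

Request:
{"api": "send_rows", "payload": {
  "motion": "1 0 0 0 0 0 0;1 0 0 0 0 0 0;1 0 0 0 0 0 0;1 0 0 0 0 0 0;1 0 0 0 0 0 0",
  "force": 30
}}

```text
clock: 38.92
position: [0.5802, -0.3652, 0.1384]
ee_rot: [-3.141, -0.074, 0.0]
force: [-0.4, 0.1, -0.0]
width: 0.626
gripper_force: 30.0
```

Request:
{"api": "send_rows", "payload": {
  "motion": "1 0 0 0 0 0 0;1 0 0 0 0 0 0;1 0 0 0 0 0 0"
}}

```text
clock: 39.3
position: [0.5802, -0.3652, 0.1384]
ee_rot: [-3.141, -0.074, 0.0]
force: [-0.5, 0.5, -0.1]
width: 0.625
gripper_force: 30.0
```

Request:
{"api": "send_rows", "payload": {
  "motion": "1 0 0 0.005 0 0 0;1 0 0 0.015 0 0 0;1 0 0 0.025 0 0 0;1 0 0 0.03 0 0 0;1 0 0 0.025 0 0 0"
}}

```text
clock: 39.92
position: [0.5804, -0.3654, 0.2407]
ee_rot: [3.14, 0.074, 0.002]
force: [0.4, -0.0, -3.0]
width: 0.627
gripper_force: 30.0
```

Request:
{"api": "send_rows", "payload": {
  "motion": "1 0 0 0 0 0 0;1 -0.001 0.01 0 0 0 0;1 -0.002 0.02 0 0 0 0;1 -0.002 0.03 0 0 0 0;1 -0.002 0.035 0 0 0 0"
}}

```text
clock: 40.55
position: [0.5726, -0.2677, 0.2373]
ee_rot: [-3.14, -0.075, 0.002]
force: [-0.2, 0.3, -4.0]
width: 0.625
gripper_force: 30.0
```

Request:
{"api": "send_rows", "payload": {
  "motion": "1 -0.0025 0.035 0 0 0 0;1 -0.0025 0.035 0 0 0 0;1 -0.0025 0.035 0 0 0 0;1 -0.0025 0.035 0 0 0 0;1 -0.0025 0.035 0 0 0 0"
}}

```text
clock: 41.18
position: [0.5595, -0.0923, 0.2377]
ee_rot: [-3.14, -0.077, 0.002]
force: [0.3, -0.9, -3.4]
width: 0.63
gripper_force: 30.0
```

Request:
{"api": "send_rows", "payload": {
  "motion": "1 -0.0025 0.035 0 0 0 0;1 -0.0025 0.035 0 0 0 0;1 -0.0025 0.035 0 0 0 0;1 -0.0025 0.035 0 0 0 0;1 -0.0025 0.034 0 0 0 0"
}}

```text
clock: 41.8
position: [0.5465, 0.0813, 0.2377]
ee_rot: [-3.14, -0.077, 0.003]
force: [1.2, -0.1, -3.7]
width: 0.629
gripper_force: 30.0
```

Request:
{"api": "send_rows", "payload": {
  "motion": "1 -0.0015 0.025 0 0 0 0;1 0 0.015 0 0 0 0;1 0 0.0082 0 0 0 0;1 0 0 0 0 0 0;1 0 0 0 0 0 0"
}}

```text
clock: 42.42
position: [0.5469, 0.1258, 0.2383]
ee_rot: [3.14, 0.072, -0.0]
force: [0.3, -0.2, -4.3]
width: 0.624
gripper_force: 30.0
```

Request:
{"api": "send_rows", "payload": {
  "motion": "1 0 0 -0.02 0 0 0;1 0 0 -0.025 0 0 0;1 0 0 -0.025 0 0 0;1 0 0 -0.015 0 0 0;1 0 0 -0.008 0 0 0"
}}

```text
clock: 43.05
position: [0.5468, 0.1264, 0.1448]
ee_rot: [3.14, 0.073, -0.001]
force: [-0.1, 0.1, -3.3]
width: 0.625
gripper_force: 30.0
```

Request:
{"api": "send_rows", "payload": {
  "motion": "1 0 0 -0.004 0 0 0;1 0 0 -0.0015 0 0 0;1 0 0 0 0 0 0;1 0 0 0 0 0 0;1 0 0 0 0 0 0"
}}

```text
clock: 43.68
position: [0.5469, 0.127, 0.1402]
ee_rot: [-3.141, -0.074, -0.001]
force: [0.4, -1.2, -3.3]
width: 0.627
gripper_force: 30.0
```

Request:
{"api": "send_rows", "payload": {
  "motion": "1 0 0 -0.0007 0 0 0;1 0 0 -0.0005 0 0 0;1 0 0 -0.0004 0 0 0;1 0 0 -0.0002 0 0 0;1 0 0 0 0 0 0"
}}

```text
clock: 44.3
position: [0.5468, 0.1269, 0.1383]
ee_rot: [3.141, 0.074, 0.0]
force: [-0.6, -0.7, 1.5]
width: 0.626
gripper_force: 30.0
```

Request:
{"api": "send_rows", "payload": {
  "motion": "1 0 0 0 0 0 0"
}}

```text
clock: 44.42
position: [0.5468, 0.127, 0.1384]
ee_rot: [3.141, 0.074, 0.0]
force: [-1.9, -0.8, 1.6]
width: 0.628
gripper_force: 30.0
```

Touching down at the pickup height. I release and fetch the jar.

Request:
{"api": "send_rows", "payload": {
  "motion": "0 0 0 0 0 0 0;0 0 0 0 0 0 0;0 0 0 0.02 0 0 0;0 0 0 0.04 0 0 0;0 0 0 0.06 0 0 0",
  "force": 25
}}

```text
clock: 45.05
position: [0.5459, 0.1267, 0.2581]
ee_rot: [3.14, 0.074, -0.005]
force: [1.6, 0.4, 0.9]
width: 0.996
gripper_force: 0.0
```

Request:
{"api": "send_rows", "payload": {
  "motion": "0 -0.005 -0.045 0 0 0 -0.6;0 -0.005 -0.045 0 0 0 -0.6;0 -0.005 -0.045 0 0 0 -0.6;0 -0.005 -0.045 0 0 0 -0.6;0 -0.005 -0.045 0 0 0 -0.6"
}}

```text
clock: 45.68
position: [0.5216, -0.0995, 0.2583]
ee_rot: [3.141, -0.008, 0.001]
force: [0.0, -0.2, -0.1]
width: 1.002
gripper_force: 0.0
```

Request:
{"api": "send_rows", "payload": {
  "motion": "0 -0.005 -0.045 0 0 0 -0.6;0 -0.005 -0.045 0 0 0 -0.6;0 -0.005 -0.045 0 0 0 -0.6;0 -0.005 -0.045 0 0 0 -0.6;0 -0.005 -0.045 0 0 0 -0.6"
}}

```text
clock: 46.3
position: [0.4966, -0.3245, 0.2582]
ee_rot: [3.14, -0.09, 0.001]
force: [1.0, 0.7, 0.3]
width: 0.998
gripper_force: 0.0
```

Request:
{"api": "send_rows", "payload": {
  "motion": "0 -0.0065 -0.0422 0 0 0 -0.3;0 0 0 0 0 0 0;0 0 0 0 0 0 0;0 0 0 0 0 0 0;0 0 0 0 0 0 0"
}}

```text
clock: 46.92
position: [0.4908, -0.3641, 0.2583]
ee_rot: [-3.14, 0.096, -0.0]
force: [-0.4, 0.3, -0.1]
width: 1.006
gripper_force: 0.0
```

Request:
{"api": "send_rows", "payload": {
  "motion": "0 0 0 -0.02 0 0 0;0 0 0 -0.035 0 0 0;0 0 0 -0.03 0 0 0;0 0 0 -0.02 0 0 0;0 0 0 -0.01 0 0 0"
}}

```text
clock: 47.55
position: [0.4902, -0.3644, 0.1422]
ee_rot: [-3.139, 0.097, 0.002]
force: [-0.1, -0.4, 0.4]
width: 1.002
gripper_force: 0.0
```

Request:
{"api": "send_rows", "payload": {
  "motion": "0 0 0 -0.005 0 0 0;0 0 0 0 0 0 0;0 0 0 0 0 0 0"
}}

```text
clock: 47.92
position: [0.4906, -0.3655, 0.1389]
ee_rot: [3.139, -0.098, 0.002]
force: [-0.0, 0.2, 0.5]
width: 1.002
gripper_force: 0.0
```

Request:
{"api": "send_rows", "payload": {
  "motion": "1 0 0 0 0 0 0;1 0 0 0 0 0 0;1 0 0 0 0 0 0;1 0 0 0 0 0 0;1 0 0 0 0 0 0"
}}

```text
clock: 48.55
position: [0.4903, -0.3653, 0.1382]
ee_rot: [3.14, -0.099, 0.0]
force: [-0.1, -0.7, 1.5]
width: 0.667
gripper_force: 25.0
```

Request:
{"api": "send_rows", "payload": {
  "motion": "1 0 0 0 0 0 0;1 0 0 0 0 0 0;1 0 0 0 0 0 0"
}}

```text
clock: 48.92
position: [0.4903, -0.3653, 0.1382]
ee_rot: [3.14, -0.099, 0.0]
force: [0.0, 0.8, 0.3]
width: 0.669
gripper_force: 25.0
```

Request:
{"api": "send_rows", "payload": {
  "motion": "1 0 0 0.01 0 0 0;1 0 0 0.02 0 0 0;1 0 0 0.03 0 0 0;1 0 0 0.025 0 0 0;1 0 0 0.015 0 0 0"
}}

```text
clock: 49.55
position: [0.4904, -0.3653, 0.2396]
ee_rot: [3.139, -0.098, 0.001]
force: [0.9, -0.0, -4.2]
width: 0.67
gripper_force: 25.0
```

Request:
{"api": "send_rows", "payload": {
  "motion": "1 0.002 0.015 0 0 0 0;1 0.004 0.03 0 0 0 0;1 0.005 0.04 0 0 0 0;1 0.005 0.04 0 0 0 0;1 0.005 0.04 0 0 0 0"
}}

```text
clock: 50.18
position: [0.5106, -0.1974, 0.2368]
ee_rot: [-3.139, 0.097, 0.003]
force: [0.1, -0.3, -2.8]
width: 0.667
gripper_force: 25.0
```

Request:
{"api": "send_rows", "payload": {
  "motion": "1 0.005 0.04 0 0 0 0;1 0.005 0.04 0 0 0 0;1 0.005 0.04 0 0 0 0;1 0.005 0.04 0 0 0 0;1 0.0035 0.035 0 0 0 0"
}}

```text
clock: 50.8
position: [0.5336, -0.0024, 0.2369]
ee_rot: [-3.14, 0.096, 0.004]
force: [1.0, 0.0, -3.5]
width: 0.67
gripper_force: 25.0
```

Request:
{"api": "send_rows", "payload": {
  "motion": "1 0.0019 0.0186 0 0 0 0;1 0 0.008 0 0 0 0;1 0 0 0 0 0 0;1 0 0 0 0 0 0;1 0 0 -0.02 0 0 0"
}}

```text
clock: 51.42
position: [0.5377, 0.02, 0.2192]
ee_rot: [3.14, -0.102, 0.005]
force: [0.0, 1.1, -3.3]
width: 0.673
gripper_force: 25.0
```

Request:
{"api": "send_rows", "payload": {
  "motion": "1 0 0 -0.03 0 0 0;1 0 0 -0.025 0 0 0;1 0 0 -0.015 0 0 0;1 0 0 -0.006 0 0 0;1 0 0 -0.0025 0 0 0"
}}

```text
clock: 52.05
position: [0.537, 0.0211, 0.1399]
ee_rot: [3.14, -0.099, 0.001]
force: [0.3, 0.4, -2.8]
width: 0.666
gripper_force: 25.0
```

Request:
{"api": "send_rows", "payload": {
  "motion": "1 0 0 0 0 0 0;1 0 0 0 0 0 0;1 0 0 0 0 0 0"
}}

```text
clock: 52.42
position: [0.5369, 0.0214, 0.1401]
ee_rot: [-3.14, 0.098, -0.001]
force: [0.4, -0.7, -3.1]
width: 0.668
gripper_force: 25.0
```

Request:
{"api": "send_rows", "payload": {
  "motion": "1 0 0 -0.0007 0 0 0;1 0 0 -0.0005 0 0 0;1 0 0 -0.0004 0 0 0;1 0 0 -0.0003 0 0 0;1 0 0 0 0 0 0"
}}

```text
clock: 53.05
position: [0.5367, 0.0214, 0.1382]
ee_rot: [3.14, -0.098, 0.0]
force: [-2.3, -0.5, 6.1]
width: 0.669
gripper_force: 25.0
```

Request:
{"api": "send_rows", "payload": {
  "motion": "1 0 0 0 0 0 0"
}}

```text
clock: 53.18
position: [0.5367, 0.0214, 0.1382]
ee_rot: [3.14, -0.098, 0.0]
force: [-1.8, -0.6, 5.5]
width: 0.669
gripper_force: 25.0
```

Request:
{"api": "send_rows", "payload": {
  "motion": "0 0 0 0 0 0 0;0 0 0 0 0 0 0;0 0 0 0.02 0 0 0;0 0 0 0.04 0 0 0;0 0 0 0.055 0 0 0"
}}

```text
clock: 53.8
position: [0.536, 0.0213, 0.2529]
ee_rot: [3.14, -0.098, -0.004]
force: [1.4, -0.3, -0.1]
width: 0.999
gripper_force: 0.0
```

Request:
{"api": "send_rows", "payload": {
  "motion": "0 -0.015 -0.043 0 0 0 0;0 -0.015 -0.043 0 0 0 0;0 -0.015 -0.043 0 0 0 0;0 -0.015 -0.043 0 0 0 0;0 -0.015 -0.043 0 0 0 0"
}}

```text
clock: 54.42
position: [0.4612, -0.195, 0.2528]
ee_rot: [3.14, -0.098, 0.001]
force: [1.1, -0.1, -0.1]
width: 0.998
gripper_force: 0.0
```

Request:
{"api": "send_rows", "payload": {
  "motion": "0 -0.015 -0.043 0 0 0 0;0 -0.015 -0.043 0 0 0 0;0 -0.015 -0.043 0 0 0 0;0 -0.0165 -0.0426 0 0 0 0;0 0 0 0 0 0 0"
}}

```text
clock: 55.05
position: [0.3979, -0.369, 0.2526]
ee_rot: [3.138, -0.108, -0.001]
force: [0.3, 1.1, -0.3]
width: 0.998
gripper_force: 0.0
```

Request:
{"api": "send_rows", "payload": {
  "motion": "0 0 0 0 0 0 0;0 0 0 0 0 0 0;0 0 0 -0.02 0 0 0;0 0 0 -0.035 0 0 0;0 0 0 -0.03 0 0 0"
}}

```text
clock: 55.68
position: [0.4009, -0.364, 0.1669]
ee_rot: [-3.14, 0.095, -0.001]
force: [-0.2, -0.5, 0.5]
width: 0.998
gripper_force: 0.0
```

Request:
{"api": "send_rows", "payload": {
  "motion": "0 0 0 -0.02 0 0 0;0 0 0 -0.0105 0 0 0;0 0 0 0 0 0 0;0 0 0 0 0 0 0;0 0 0 0 0 0 0"
}}

```text
clock: 56.3
position: [0.4006, -0.3655, 0.1381]
ee_rot: [3.139, -0.098, 0.002]
force: [0.6, 0.1, -0.4]
width: 1.0
gripper_force: 0.0
```

Request:
{"api": "send_rows", "payload": {
  "motion": "1 0 0 0 0 0 0;1 0 0 0 0 0 0;1 0 0 0 0 0 0;1 0 0 0 0 0 0;1 0 0 0 0 0 0"
}}

```text
clock: 56.92
position: [0.4001, -0.3653, 0.1372]
ee_rot: [3.14, -0.099, 0.0]
force: [0.1, -0.0, -0.9]
width: 0.61
gripper_force: 25.0
```

Request:
{"api": "send_rows", "payload": {
  "motion": "1 0 0 0 0 0 0;1 0 0 0 0 0 0;1 0 0 0 0 0 0"
}}

```text
clock: 57.3
position: [0.4001, -0.3653, 0.1372]
ee_rot: [3.14, -0.099, 0.0]
force: [0.4, -0.9, -1.5]
width: 0.609
gripper_force: 25.0
```

Request:
{"api": "send_rows", "payload": {
  "motion": "1 0 0 0.01 0 0 0;1 0 0 0.02 0 0 0;1 0 0 0.03 0 0 0;1 0 0 0.025 0 0 0;1 0 0 0.015 0 0 0"
}}

```text
clock: 57.92
position: [0.4003, -0.3652, 0.2389]
ee_rot: [3.139, -0.098, 0.002]
force: [0.4, 0.6, -3.0]
width: 0.606
gripper_force: 25.0
```

Request:
{"api": "send_rows", "payload": {
  "motion": "1 0.007 0.015 0 0 0 0;1 0.014 0.030 0 0 0 0;1 0.015 0.035 0 0 0 0;1 0.016 0.035 0 0 0 0;1 0.016 0.035 0 0 0 0"
}}

```text
clock: 58.55
position: [0.4682, -0.2124, 0.236]
ee_rot: [-3.139, 0.097, 0.003]
force: [1.3, -1.1, -2.8]
width: 0.61
gripper_force: 25.0
```

Request:
{"api": "send_rows", "payload": {
  "motion": "1 0.016 0.035 0 0 0 0;1 0.016 0.035 0 0 0 0;1 0.014 0.030 0 0 0 0;1 0.009 0.020 0 0 0 0;1 0.0042 0.010 0 0 0 0"
}}

```text
clock: 59.18
position: [0.5271, -0.0826, 0.2361]
ee_rot: [-3.139, 0.094, 0.003]
force: [-0.8, -0.4, -2.0]
width: 0.61
gripper_force: 25.0
```

Request:
{"api": "send_rows", "payload": {
  "motion": "1 0 0 0 0 0 0;1 0 0 0 0 0 0;1 0 0 -0.03 0 0 0;1 0 0 -0.03 0 0 0;1 0 0 -0.02 0 0 0"
}}

```text
clock: 59.8
position: [0.5264, -0.0865, 0.156]
ee_rot: [3.139, -0.101, -0.002]
force: [-0.5, -0.2, -2.1]
width: 0.609
gripper_force: 25.0
```

Request:
{"api": "send_rows", "payload": {
  "motion": "1 0 0 -0.012 0 0 0;1 0 0 -0.005 0 0 0;1 0 0 -0.0015 0 0 0;1 0 0 0 0 0 0;1 0 0 0 0 0 0"
}}

```text
clock: 60.42
position: [0.5277, -0.0852, 0.1393]
ee_rot: [3.14, -0.098, 0.002]
force: [-0.5, 0.2, -3.1]
width: 0.603
gripper_force: 25.0
```

Request:
{"api": "send_rows", "payload": {
  "motion": "1 0 0 -0.0007 0 0 0;1 0 0 -0.0005 0 0 0;1 0 0 -0.0003 0 0 0;1 0 0 0 0 0 0;1 0 0 0 0 0 0"
}}

```text
clock: 61.05
position: [0.5273, -0.0852, 0.1372]
ee_rot: [3.14, -0.098, -0.0]
force: [0.6, 0.5, -1.9]
width: 0.609
gripper_force: 25.0
```

Request:
{"api": "send_rows", "payload": {
  "motion": "1 0 0 -0.0003 0 0 0;1 0 0 0 0 0 0"
}}

```text
clock: 61.3
position: [0.5274, -0.0853, 0.1372]
ee_rot: [3.14, -0.099, 0.0]
force: [-0.7, 0.5, 3.2]
width: 0.605
gripper_force: 25.0
```

Contact. I release, rise clear and check everything.

Request:
{"api": "send_rows", "payload": {
  "motion": "0 0 0 0 0 0 0;0 0 0 0 0 0 0;0 0 0 0.02 0 0 0;0 0 0 0.04 0 0 0;0 0 0 0.055 0 0 0"
}}

```text
clock: 61.92
position: [0.5266, -0.0852, 0.2521]
ee_rot: [-3.14, 0.098, 0.004]
force: [1.5, -0.0, -0.4]
width: 0.995
gripper_force: 0.0
```

Request:
{"api": "send_rows", "payload": {
  "motion": "0 -0.01 -0.055 0.01 0 0 0;0 -0.01 -0.055 0.01 0 0 0;0 -0.01 -0.055 0.01 0 0 0;0 -0.01 -0.055 0.01 0 0 0;0 -0.01 -0.055 0.01 0 0 0"
}}

```text
clock: 62.55
position: [0.4769, -0.3619, 0.3023]
ee_rot: [3.14, -0.098, 0.001]
force: [0.6, 0.3, 0.1]
width: 1.005
gripper_force: 0.0
```

Request:
{"api": "send_rows", "payload": {
  "motion": "0 0 0 0 0 0 0;0 0 0 0 0 0 0;0 0 0 0 0 0 0;0 0 0 0 0 0 0"
}}

```text
clock: 63.05
position: [0.4779, -0.359, 0.3019]
ee_rot: [-3.14, 0.095, 0.0]
force: [-0.8, -0.1, -0.4]
width: 0.997
gripper_force: 0.0
```

Run:
```python
from h import *
p,d=arm.get_image('top');cv2.imwrite('pics/top3.png',p)
ps,_=arm.get_image('side');cv2.imwrite('pics/side3.png',ps)
z0=np.load('pics/top0.npy');A,B=cloud('top',z0),cloud('top',d)
for n,b,lo,hi in(('caddy',(345,205,390,258),.1,.122),('jar',(285,195,330,250),.122,.14),('lant',(228,190,275,245),.1,.112),('lant2',(228,190,275,245),.112,.122)):
    for X in(A,B):
        Y=X[b[1]:b[3],b[0]:b[2]].reshape(-1,3);q=Y[(Y[:,2]>lo)&(Y[:,2]<hi)];print(n,len(q),rect(q))
p0=cv2.imread('pics/top0.png')
for n,b in dict(tape=(345,280,430,355),globe=(225,285,315,345),bulb=(385,185,412,212)).items():
    print(n,np.abs(p0[b[1]:b[3],b[0]:b[2]].astype(int)-p[b[1]:b[3],b[0]:b[2]]).mean().round(2))
```

```text
caddy 944 (array([528. , -85.8]), array([57.7, 58.8]), 86.4)
caddy 944 (array([528. , -85.2]), array([57.8, 58.2]), 86.4)
jar 853 (array([536.7,  21.5]), array([56.7, 54.9]), 2.7)
jar 842 (array([536.7,  21.9]), array([56.4, 56.2]), 28.8)
lant 511 (array([546.4, 127.3]), array([57.3, 58. ]), 2.5)
lant 493 (array([546.4, 127.2]), array([57.4, 58.3]), 2.5)
lant2 385 (array([546.2, 126.9]), array([49.3, 49.3]), 3.6)
lant2 410 (array([546.2, 127. ]), array([48.8, 49.6]), 3.2)
tape 2.03
globe 2.02
bulb 11.41
```

View pics/top3.png

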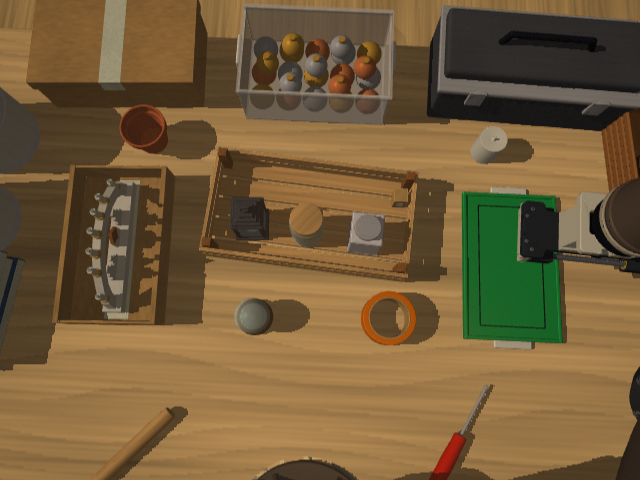

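View pics/side3.png

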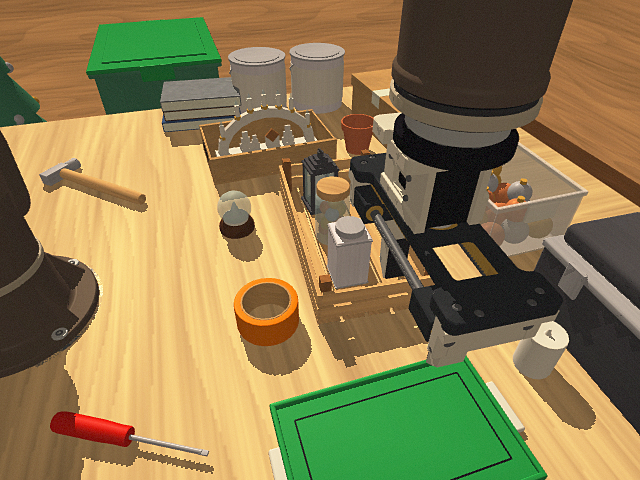

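The final views show the arch upright in the carton at about (113,245) in the top view, and the jar, caddy and lantern back within 1 mm of where they stood. The globe and tape haven't moved. The bulb box is still at (400,197); only the arch's shadow on it has gone. I'm handing the job in.

```bash
python3 -c "
from cell import arm
print(arm.sign_off())"
```

```text
the job is handed in; nothing more can be done
None
```

The job is handed in at about 63 s: the arch stands upright in the carton, the jar, caddy and lantern are back within about 1 mm of their spots, and the snow globe, tape roll and bulb box were left alone.

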